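# Unclip and uncover the culture dish case

## Robot

A 7-joint arm with a two-finger parallel gripper is mounted at the origin on a cart in front of the work surface, level with it; the furniture and walls round the work are solid. World frame = base frame: x ahead of the robot, y to its left, z up, the work surface at z = 0. Lengths are in m, angles in rad, forces in N, time in s.
With the tool pointing down it reaches from about 0.425 to 0.925 m from the base axis. Payload 6.8 kg.
Tool frame: the origin (TCP) lies on the front face of the gripper's body, between the roots of the fingers; the fingertips stand 73 mm ahead of it and the grasp point (between the pads) lies 54 mm ahead of it (env.nose_length is the distance from the TCP to the fingertips, in m); z points along the fingers, y is the direction in which the jaws open and shut (so a half turn about z gives the same grasp; the last joint's range is limited). The gripper opens to 85 mm and grips with 20 to 120 N. Pads are 22 mm wide; open, the fingers measure 114 mm over their backs; the gripper's body (76 mm by 85 mm) begins 54 mm behind the grasp point. The pads swing forward as they close: fully open they stand 13 mm farther back than shut.
Start: joints at [-1.434, 0.477, 0.022, 1.555, -0.011, 1.109, -0.083], TCP at [0.164, 0.655, 0.304] pointing down, gripper open.
Joint ranges: [-2.96, 2.96], [-0.34, 2.1], [-1.41, 1.46], [0.24, 2.44], [-1.37, 4.51], [0.17, 1.92], [-2.96, 2.96]. Speed limits (rad/s): [2.39, 2.39, 3.14, 3.14, 3.14, 3.14, 3.14].

## Interface

Orientations are given as a unit quaternion [w, x, y, z].
In Python, from cell import env, kin, camera, calibration, job gives the robot as it stands. The module is installed in compiled form; this text tells all that it offers. Calls block until the motion is done:
- env.reach(position, orientation): joint-space move of the TCP to a pose.
- env.movel(position, velocity=0.15, rot=None, stop_force=None): straight line of the TCP; rot=None keeps the orientation; velocity is the mean speed in m/s. With stop_force (N) it stops when the force on the tool has changed by that much, and returns True; else False.
- env.goto_joints(angles): joint-space move.
- env.grip(opening, f_grip=None): finger opening in m; f_grip is the grip in N (None keeps the last); returns when the fingers have stopped.
- env.dwell(seconds).
- kin.inverse_kinematics(position, orientation): joint angles nearest the present ones, or None.
- env.get_state(): the state.
- camera(name): name is "scene" or "top"; returns (picture, depth): 480x640x3 uint8, blue, green, red; 480x640 float32, m along the optical axis (not along the pixel's ray), 0 where there is no reading.
- calibration(name): a dict with "fx", "fy", "cx", "cy" (pixels), "rvec" (rotation vector, rad) and "tvec" (3), from world to camera coordinates, as OpenCV has them. Camera axes: x right, y down, z forward; pixel columns grow to the right and rows downward; lengths in m; the calibration is good to about 2 mm. A picture is of the moment at which its call begins. calibration takes no time and is no camera call.
A pose or a line that the arm cannot do raises env.PlanningError and nothing moves.
- job.job_done(): hands the job in, once; it reports no verdict.
The state is a dict: "time": time; "qpos": joint angles; "joint_velocities": joint speeds; "joint_torque": joint torques, N m; "tcp_pos": TCP position; "orientation": TCP orientation; "force": force on the tool from outside, world axes, zero at the start; "torque": the same for the moment, N m; "opening": finger opening in m.
Only numpy, scipy, OpenCV 4.12 (cv2) and the standard library are available. Lean on these libraries where they do the work, as an engineer would, in place of code of your own. Each camera call takes 0.05 s, during which the arm holds its last target.

## Task

Open the dark grey storage case: flip the two sprung steel clips off the opposite ends of its lid until both hang open, then lift the white lid off by its handle. Lower the lid, right way up and without dropping it, flat onto the dark rubber mat, wholly within the mat's edges, and leave it there with the clips still open. Do not lift the lid while a clip still holds it, keep it about level, and do not disturb the beaker, the conical flask or the amber bottle.

Things in the scene. Friction and masses are not known exactly. Their poses are not given: they have to be found in the camera images.
- case: open-topped dark grey plastic case, 120 mm (its x) x 164 mm (its y) x 96 mm high, fixed to the bench; origin at the centre of its underside, z up. It holds two petri dishes, which stay in it. The clips are at its two short ends (+y left, -y right); an open clip reaches 160 mm from the case's middle
- lid: loose white plastic lid, 0.15 to 0.3 kg: flange 130 mm (its x) x 184 mm (its y) x 6 mm, with a skirt 8 mm deep below it (108 x 152 mm) that sits inside the case with 2 mm of play. Origin at the centre of the skirt's underside; the flange's top is at z = 14 mm. Closed, its origin is at case z = 88 mm, so the lid's top is at case z = 102 mm; its axes are the case's axes
- lid_handle (a point): centre of the grey bar of the lid's handle: bar 84 mm long (along the lid's x), 14 mm wide (lid's y), 14 mm high, 42 mm above the lid's origin; 21 mm of free space between the bar and the lid's flange, with a post at each end. Axes are the lid's axes
- clip_left (a joint): sprung steel clip at the case's left (+y) end. 0 = closed, hooked over the lid's edge (hook bar: up to 7 mm above the lid's top, 82 to 98 mm from its middle); grows (rad) outward and down to its stop at 2.0. Hinge along case x at case y = +90, z = 60 mm. Over-centre spring: pulls shut below 0.5 rad, past that flips itself fully open. Freeing takes about 3 N at the tab
- clip_right (a joint): sprung steel clip at the case's right (-y) end. 0 = closed, hooked over the lid's edge (hook bar: up to 7 mm above the lid's top, 82 to 98 mm from its middle); grows (rad) outward and down to its stop at 2.0. Hinge along case x at case y = -90, z = 60 mm. Over-centre spring: pulls shut below 0.5 rad, past that flips itself fully open. Freeing takes about 3 N at the tab
- clip_left_tab (a point): middle of the inner face of the left clip's steel finger tab, 44 mm wide (case x), 3 mm thick. Clip closed: the tab stands upright, from 0 to 33 mm above the lid's top, this point is at case y = +97, z = 124 mm, its axes are the case's. To free the clip, push this face outward (case +y)
- clip_right_tab (a point): middle of the inner face of the right clip's steel finger tab, 44 mm wide (case x), 3 mm thick. Clip closed: the tab stands upright, from 0 to 33 mm above the lid's top, this point is at case y = -97, z = 124 mm, its axes are the case's. To free the clip, push this face outward (case -y)
- mat_top (a point): centre of the top of the dark rubber mat, 180 mm (its x) x 240 mm (its y) x 3 mm thick, fixed flat on the bench; the lid fits on it with the lid's y along the mat's y, either way round
- beaker: glass beaker, 57 mm across, 70 mm high, origin under its centre; a bystander
- flask: conical glass flask, 67 mm across, 135 mm high, origin under its centre; a bystander
- bottle: amber glass bottle with stopper, 64 mm across, 135 mm high, origin under its centre; a bystander

How it is judged:
By the outcome, as a careful person would: the job done as asked, in the order asked, and still so for the second after the job is handed in, with the robot touching nothing.
It also fails if it takes over 64 s, if anything falls off the work surface, if the arm or the gripper's body presses on something with over 40 N, if the wrist force passes 120 N, or if a joint passes its speed limit or range.

## Working session

There is one attempt and no reset: what is moved stays moved. The work goes in short steps, each a Python script; the robot and the scene stay as the last script left them, time stands still between calls to the robot, and variables do not carry over. Pictures are saved under pics/ and viewed, and the job is handed in when it is done.

```bash
mkdir -p pics
cat > h.py <<'E'
import numpy as np, cv2
from cell import env, kin, camera, calibration, job
def cal(n):
    c=calibration(n); R=cv2.Rodrigues(np.array(c["rvec"],float))[0]; t=np.array(c["tvec"],float).ravel()
    return c,R,t
def cloud(n,d):
    c,R,t=cal(n); v,u=np.mgrid[0:480,0:640]
    P=np.stack([(u-c["cx"])/c["fx"]*d,(v-c["cy"])/c["fy"]*d,d],-1)
    return (P-t)@R
def plane(n,u,v,z):
    c,R,t=cal(n); r=R.T@np.array([(u-c["cx"])/c["fx"],(v-c["cy"])/c["fy"],1.]); o=-R.T@t
    return o+r*(z-o[2])/r[2]
def proj(n,p):
    c,R,t=cal(n); q=R@np.array(p)+t; return c["fx"]*q[0]/q[2]+c["cx"],c["fy"]*q[1]/q[2]+c["cy"]
E
python3 - <<'E'
from h import *
for n in("scene","top"):
    p,d=camera(n); cv2.imwrite(f"pics/{n}0.png",p); np.savez(f"{n}0.npz",p=p,d=d)
    c,R,t=cal(n); print(n,c["fx"],-R.T@t,R[2])
s=env.get_state(); print(s["tcp_pos"],s["orientation"],s["opening"],s["time"],env.nose_length)
E
```

```text
scene 540.4182242488222 [ 0.52819827 -0.9793441   0.76686096] [ 0.07961206  0.82673072 -0.55693647]
top 602.0313645138108 [0.36796938 0.0053951  1.28534857] [ 0.22296852 -0.00580495 -0.97480836]
[0.16351013 0.65448815 0.303034  ] [-4.64918395e-05  1.22104804e-01  9.92516877e-01 -8.14730401e-04] 0.08545075185411043 0.1 0.0726
```

View pics/scene0.png

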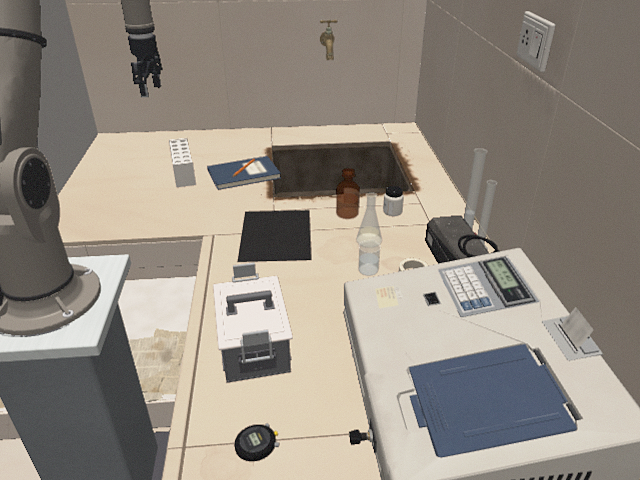

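View pics/top0.png

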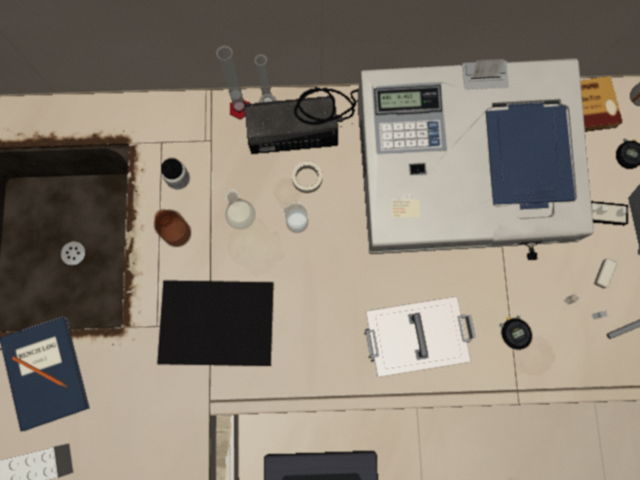

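The scene view shows the case at about (252,325) with both clips closed. The mat is at (275,235), with the bottle, flask and beaker beyond and to its right. In the top view the lid is at (418,337), the handle bar at (418,336), the clips at (372,345) and (466,328), and the mat at (216,323).

Run:
```python
from h import *
z=np.load("top0.npz");p,d=z["p"].astype(int),z["d"];C=cloud("top",d)
# lid
X,Y,Z=C[...,0],C[...,1],C[...,2]
g=p.sum(2)/3
m=((g>195)&(p.max(2)-p.min(2)<25)).astype(np.uint8); m[:290]=0;m[385:]=0;m[:,:360]=0;m[:,480:]=0
m=cv2.morphologyEx(m,cv2.MORPH_OPEN,np.ones((3,3)))
c=max(cv2.findContours(m,0,2)[0],key=cv2.contourArea)
w=np.array([plane("top",u,v,.102)[:2] for u,v in c[:,0]],np.float32)
print("lid",cv2.minAreaRect(w)); print("box",cv2.boxPoints(cv2.minAreaRect(w)))
print("lid z",np.median(Z[m>0]), "bench", np.median(Z[380:390,300:340]))
# handle bar: depth-high and dark
hm=((Z>.115)&(Z<.16)).astype(np.uint8); hm[:290]=0;hm[385:]=0;hm[:,:350]=0;hm[:,490:]=0
n,l,st,ce=cv2.connectedComponentsWithStats(hm)
for i in range(1,n):
    if st[i,4]>20: q=C[l==i]; print(st[i],q.min(0).round(4),q.max(0).round(4),np.median(q,0).round(4), cv2.minAreaRect(q[:,:2].astype(np.float32)))
mm=(g<40).astype(np.uint8); mm[:270]=0;mm[375:]=0;mm[:,:150]=0;mm[:,285:]=0
c=max(cv2.findContours(mm,0,2)[0],key=cv2.contourArea)
w=np.array([plane("top",u,v,.003)[:2] for u,v in c[:,0]],np.float32)
print("mat",cv2.minAreaRect(w),cv2.boxPoints(cv2.minAreaRect(w)))
for nm,u,v in(("bottle",172,226),("flask",238,211),("beaker?",297,217),("ring",307,177)):
    print(nm,C[v-3:v+4,u-3:u+4].reshape(-1,3).mean(0).round(3))
# scene checks
z=np.load("scene0.npz");p,d=z["p"].astype(int),z["d"];C=cloud("scene",d);Z=C[...,2]
for nm,(u0,v0,u1,v1) in dict(near=(235,325,285,365),far=(225,255,265,285),handle=(225,285,280,315)).items():
    q=C[v0:v1,u0:u1].reshape(-1,3);q=q[(q[:,2]>.11)&(q[:,2]<.16)]
    print(nm,len(q),q.min(0).round(3),q.max(0).round(3),np.median(q,0).round(3))
g=p.sum(2)/3;mm=(g<40).astype(np.uint8);mm[:200]=0;mm[265:]=0;mm[:,:230]=0;mm[:,320:]=0
c=max(cv2.findContours(mm,0,2)[0],key=cv2.contourArea)
w=np.array([plane("scene",u,v,.003)[:2] for u,v in c[:,0]],np.float32)
print("mat scene",cv2.minAreaRect(w))
q=C[120:470,195:420].reshape(-1,3)
```

```text
lid ((0.4642013609409332, -0.19633640348911285), (0.12748943269252777, 0.18152420222759247), 7.278943061828613)
box [[ 0.38947082 -0.11438221]
 [ 0.41246992 -0.29444352]
 [ 0.5389319  -0.2782906 ]
 [ 0.5159328  -0.09822929]]
lid z 0.10341201721299828 bench -0.00017938763204971517
[412 312  17  45 360] [ 0.4232 -0.2085  0.1155] [ 0.5065 -0.1851  0.1429] [ 0.4643 -0.196   0.1365] ((0.46479344367980957, -0.19714803993701935), (0.08334770053625107, 0.014698720537126064), 7.225165367126465)
[466 315  10  23 121] [ 0.4556 -0.2999  0.1152] [ 0.4984 -0.2907  0.1406] [ 0.4769 -0.2944  0.1328] ((0.47713103890419006, -0.29539334774017334), (0.043152764439582825, 0.006340693216770887), 4.983128547668457)
[366 331   7  24  74] [ 0.4308 -0.1033  0.124 ] [ 0.4744 -0.0932  0.1404] [ 0.4529 -0.0988  0.1346] ((0.4527064263820648, -0.09854243695735931), (0.04420103877782822, 0.005960226058959961), 7.523709774017334)
mat ((0.5155889987945557, 0.21381822228431702), (0.2344745546579361, 0.17577368021011353), 87.20240783691406) [[0.4220848  0.10101023]
 [0.597649   0.0924311 ]
 [0.6090932  0.3266262 ]
 [0.43352902 0.33520535]]
bottle [0.702 0.288 0.101]
flask [0.738 0.157 0.076]
beaker? [0.725 0.034 0.062]
ring [0.836 0.01  0.   ]
near 296 [ 0.455 -0.303  0.11 ] [ 0.5   -0.287  0.137] [ 0.477 -0.296  0.123]
far 249 [ 0.429 -0.118  0.11 ] [ 0.474 -0.094  0.138] [ 0.452 -0.1    0.124]
handle 479 [ 0.423 -0.213  0.11 ] [ 0.505 -0.187  0.14 ] [ 0.464 -0.202  0.133]
mat scene ((0.5687873959541321, 0.09470758587121964), (0.008398347534239292, 0.05588584020733833), 84.49922943115234)
```

Run:
```python
import cv2,numpy as np
a=cv2.imread("pics/top0.png");b=cv2.imread("pics/scene0.png")
i=cv2.resize(a[285:395,350:490],(700,550),interpolation=cv2.INTER_CUBIC);cv2.imwrite("pics/c1.png",i)
i=cv2.resize(b[255:385,205:305],(460,598),interpolation=cv2.INTER_CUBIC);cv2.imwrite("pics/c2.png",i)
```

```text
(no output)
```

View pics/c1.png

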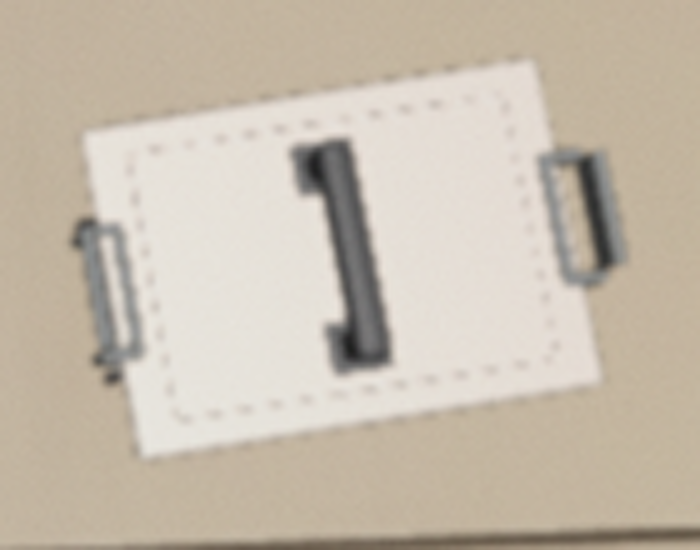

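View pics/c2.png

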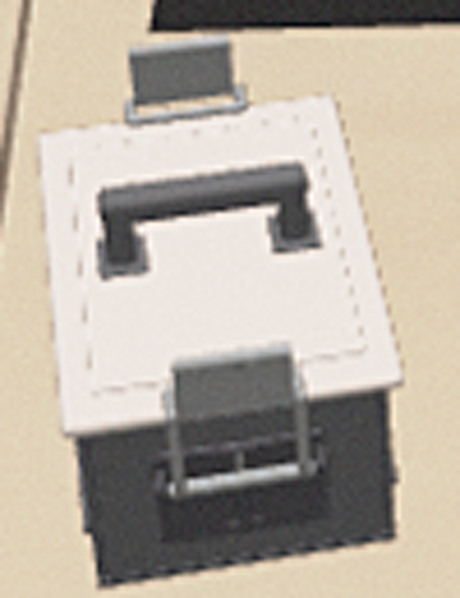

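Lid centre is (0.4644, -0.1965) with yaw +7.3°, and the tabs fall where that predicts. The mat is at (0.5156, 0.2138) with yaw -2.8°. Next I check reachability.

```bash
cat >> h.py <<'E'
from scipy.spatial.transform import Rotation as Ro
LC=np.array([.4644,-.1967]); LY=np.radians(7.27); MC=np.array([.5156,.2138]); MY=np.radians(-2.8)
def ori(yaw,s=1):
    y=s*np.array([-np.sin(yaw),np.cos(yaw),0]); z=np.array([0,0,-1.]); x=np.cross(y,z)
    return Ro.from_matrix(np.stack([x,y,z],1)).as_quat(scalar_first=True)
def lp(x,y,z): # lid frame xy, world z
    c,s=np.cos(LY),np.sin(LY); return np.array([LC[0]+c*x-s*y,LC[1]+s*x+c*y,z])
N=.0726
E
python3 - <<'E'
from h import *
for s in(1,-1):
    for p,y in((lp(0,0,.3),LY),(lp(0,0,.184),LY),(lp(0,.065,.188),LY),(lp(0,.14,.188),LY),(lp(0,-.14,.188),LY),(np.r_[MC,.1],MY),(np.r_[MC,.28],MY)):
        q=kin.inverse_kinematics(p,ori(y,s)); print(s,p.round(3),None if q is None else np.round(q,2))
E
```

```text
1 [ 0.464 -0.197  0.3  ] [-0.6   0.34  1.1   2.01 -0.35  1.    2.36]
1 [ 0.464 -0.197  0.184] [-0.44  0.53  0.94  2.11 -0.61  0.8   2.57]
1 [ 0.456 -0.132  0.188] [-0.47  0.4   0.77  2.17 -0.41  0.73  2.27]
1 [ 0.447 -0.058  0.188] [-0.51  0.31  0.59  2.21 -0.27  0.69  1.97]
1 [ 0.482 -0.336  0.188] [-0.02  0.56  0.7   1.91 -0.48  0.85  2.64]
1 [0.516 0.214 0.1  ] [-0.63  0.57  0.16  1.99 -0.16  0.59  1.16]
1 [0.516 0.214 0.28 ] [-0.74  0.32  0.28  1.88 -0.11  0.96  1.12]
-1 [ 0.464 -0.197  0.3  ] [-0.53  0.29  0.98  2.01 -0.29  0.99 -0.85]
-1 [ 0.464 -0.197  0.184] [-0.52  0.6   1.07  2.11 -0.72  0.85 -0.46]
-1 [ 0.456 -0.132  0.188] [-0.44  0.39  0.73  2.16 -0.39  0.72 -0.9 ]
-1 [ 0.447 -0.058  0.188] [-0.84  0.46  1.04  2.23 -0.59  0.76 -0.83]
-1 [ 0.482 -0.336  0.188] [-0.22  0.74  1.06  1.92 -0.78  0.98 -0.23]
-1 [0.516 0.214 0.1  ] [-0.93  0.64  0.56  2.01 -0.55  0.64 -1.62]
-1 [0.516 0.214 0.28 ] [-1.1   0.38  0.76  1.9  -0.32  0.98 -1.81]
```

Run:
```python
from h import *
o=ori(LY,-1)
env.reach(lp(0,-.055,.30),o)
env.grip(0.0,30)
print(env.get_state()["opening"],env.get_state()["qpos"].round(2) if hasattr(env.get_state()["qpos"],"round") else env.get_state()["qpos"])
print(env.movel(lp(0,-.055,.215),.12), env.get_state()["time"])
p,d=camera("scene"); cv2.imwrite("pics/s1.png",cv2.resize(p[200:400,150:390],(720,600),interpolation=cv2.INTER_CUBIC))
C=cloud("scene",d)
q=C.reshape(-1,3); q=q[np.linalg.norm(q[:,:2]-lp(0,-.055,0)[:2],axis=1)<.05]; q=q[q[:,2]>.125]
print("lowest finger z",np.sort(q[:,2])[:10].round(4))
```

```text
-3.7834706397312725e-05 [-0.46  0.41  1.08  1.94 -0.42  1.04 -0.64]
False 5.0667
lowest finger z [0.125  0.1251 0.1251 0.1251 0.1252 0.1252 0.1252 0.1253 0.1254 0.1256]
```

View pics/s1.png

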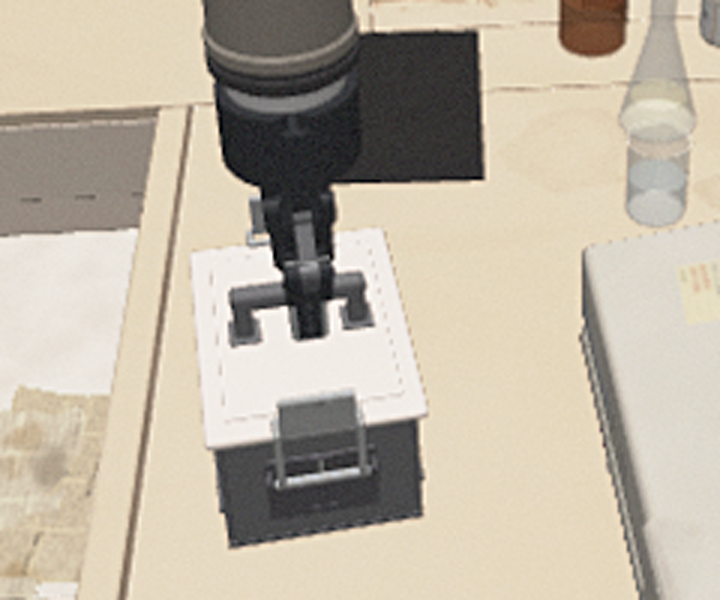

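Closed fingers hang in front of the handle at crop (310,330), clear of the right tab at (318,430). Now I push the right clip.

Run:
```python
from h import *
print(env.movel(lp(0,-.055,.189),.08,stop_force=8))
print(env.movel(lp(0,-.135,.189),.06,stop_force=20), env.get_state()["force"])
print(np.round(env.get_state()["tcp_pos"],4))
env.movel(lp(0,-.135,.26),.15)
p,d=camera("scene"); cv2.imwrite("pics/s2.png",cv2.resize(p[200:400,150:390],(720,600),interpolation=cv2.INTER_CUBIC)); print(env.get_state()["time"])
```

```text
False
False [-0.1751224   0.37626467  0.36921353]
[ 0.4815 -0.3302  0.189 ]
7.75
```

View pics/s2.png

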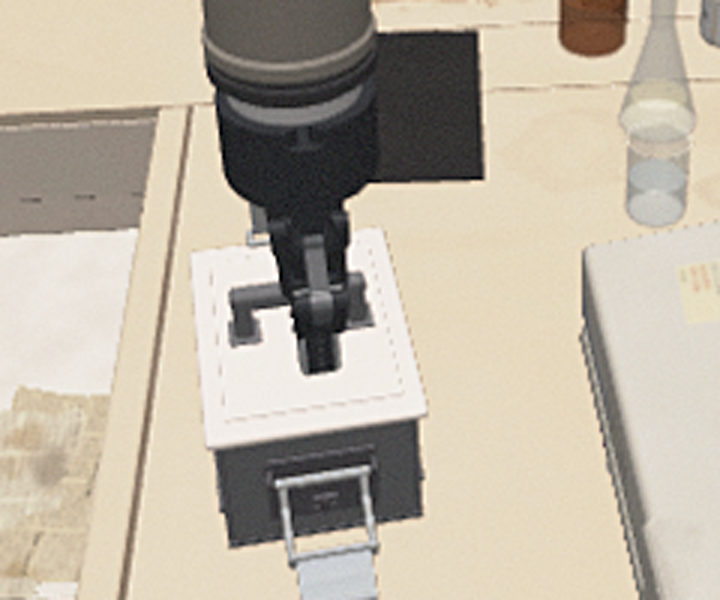

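The right clip now hangs open, with its tab at crop (338,575), and the lid is still seated. Next is the left clip.

Run:
```python
from h import *
env.movel(lp(0,.055,.26),.18)
print(env.movel(lp(0,.055,.189),.1,stop_force=8))
print(env.movel(lp(0,.132,.189),.06,stop_force=20), env.get_state()["force"])
print(np.round(env.get_state()["tcp_pos"],4))
env.movel(lp(0,.125,.27),.15)
env.movel(lp(0,0,.27),.15)
env.grip(0.06,40)
p,d=camera("scene"); cv2.imwrite("pics/s3.png",cv2.resize(p[200:400,150:390],(720,600),interpolation=cv2.INTER_CUBIC))
p,d=camera("top"); cv2.imwrite("pics/t3.png",cv2.resize(p[270:400,320:500],(720,520),interpolation=cv2.INTER_CUBIC)); print(env.get_state()["time"],env.get_state()["opening"])
```

```text
False
False [-0.66308964 -0.03415818 -0.12958764]
[ 0.4477 -0.0661  0.1891]
13.625 0.060086244126973776
```

View pics/s3.png

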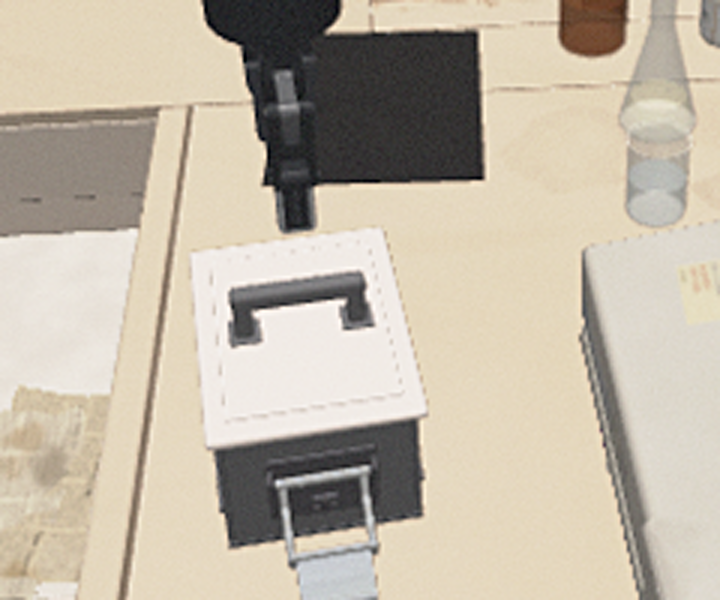

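View pics/t3.png

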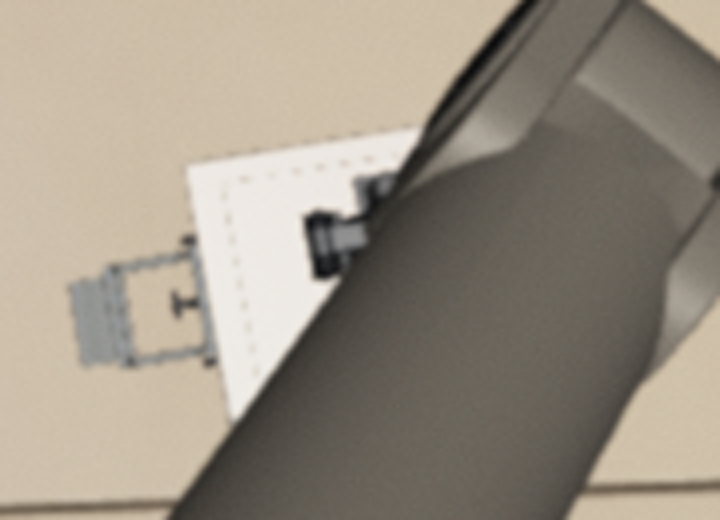

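Both clips are open: the left one hangs out at top crop (95,325), the right one at scene crop (338,575). Next I grasp the handle and lift slightly.

Run:
```python
from h import *
print(env.movel(lp(0,0,.183),.1,stop_force=8))
f0=np.array(env.get_state()["force"])
env.grip(0.0,60); s=env.get_state(); print(s["opening"],np.array(s["force"])-f0)
print(env.movel(lp(0,0,.198),.04)); s=env.get_state(); print(np.array(s["force"])-f0,s["torque"],s["opening"],s["time"])
p,d=camera("scene"); cv2.imwrite("pics/s4.png",cv2.resize(p[200:400,150:390],(720,600),interpolation=cv2.INTER_CUBIC))
```

```text
False
0.0124763836986854 [-1.71481753  0.15553355  6.18050584]
False
[-0.69147403  0.34751493 -2.92689955] [-0.02222748 -0.01025369  0.0048518 ] 0.012733956407010121 15.65
```

View pics/s4.png

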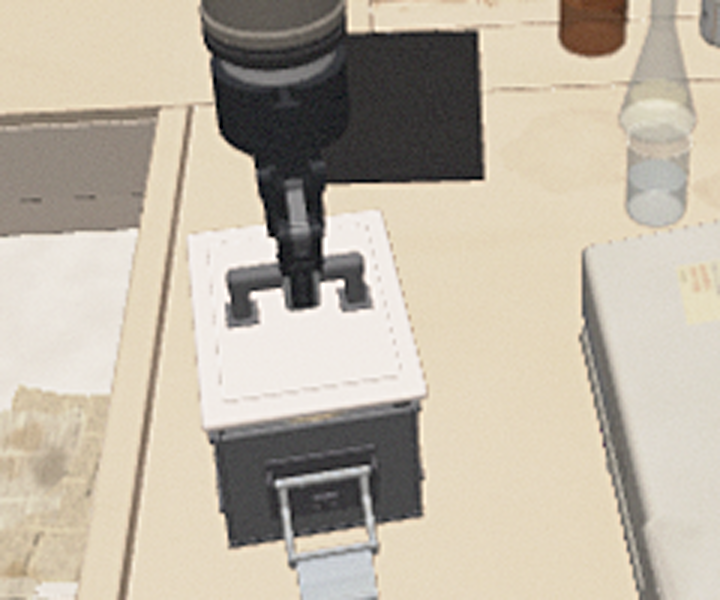

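The lid came up freely and level, with a load of about 2.9 N. Now I carry it to above the mat.

Run:
```python
from h import *
env.movel(lp(0,0,.29),.12)
env.movel(np.r_[MC,.29],.18,rot=ori(MY,-1))
env.movel(np.r_[MC,.125],.1)
s=env.get_state();print(s["time"],s["opening"],np.round(s["tcp_pos"],4),s["torque"])
for n in("scene","top"):
    p,d=camera(n); np.savez(n+"5.npz",p=p,d=d)
    p=p[150:330,180:420] if n=="scene" else p[250:400,120:320]
    cv2.imwrite(f"pics/{n}5.png",cv2.resize(p,None,fx=3,fy=3,interpolation=cv2.INTER_CUBIC))
```

```text
20.8667 0.012554333555219534 [0.5159 0.2139 0.1255] [ 0.01396825 -0.02777992 -0.02172209]
```

View pics/scene5.png

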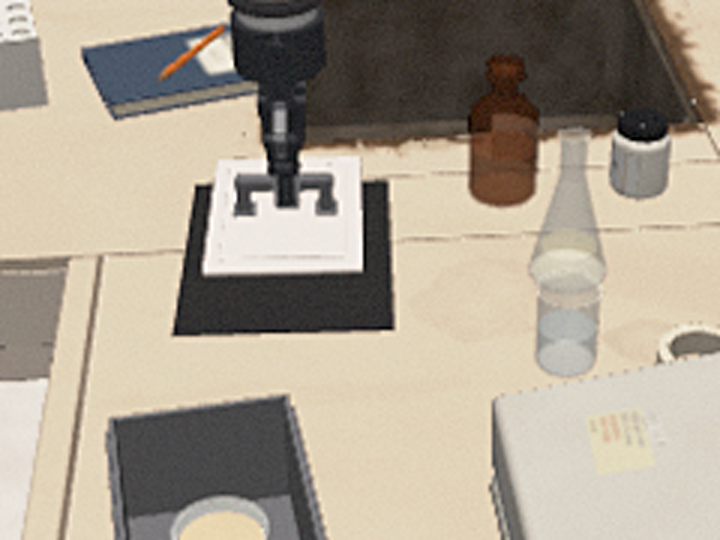

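View pics/top5.png

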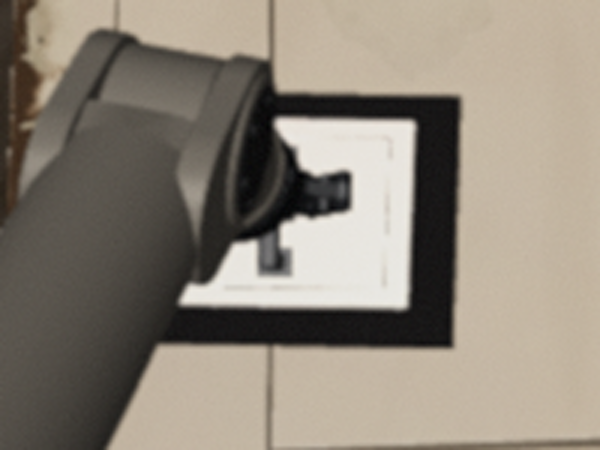

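The lid hangs aligned over the mat, with its edges inside the black border (top crop x up to 413 against 455). Now I lower it slowly until contact.

Run:
```python
from h import *
env.movel(np.r_[MC,.106],.05)
r=env.movel(np.r_[MC,.092],.012,stop_force=2.0)
s=env.get_state();print(r,s["time"],np.round(s["tcp_pos"],4),s["force"],s["torque"])
p,d=camera("scene"); C=cloud("scene",d)
g=p.astype(int).min(2); m=g>185; m[:195]=0;m[245:]=0;m[:,:240]=0;m[:,310:]=0
q=C[m]; A=np.c_[q[:,:2]-q[:,:2].mean(0),np.ones(len(q))]; print(len(q),np.linalg.lstsq(A,q[:,2],rcond=None)[0])
```

```text
True 22.2083 [0.5156 0.2138 0.0984] [-0.48192252  0.62081461  5.31616528] [0.0165145  0.19024696 0.00796758]
1504 [ 0.04648178 -0.3925686   0.01863016]
```

Run:
```python
from h import *
p,d=camera("scene"); C=cloud("scene",d)
g=p.astype(int).min(2); m=g>185; m[:195]=0;m[255:]=0;m[:,:235]=0;m[:,310:]=0
q=C[m]; q=q[(abs(q[:,2]-.017)<.02)&(abs(q[:,0]-MC[0])<.07)&(abs(q[:,1]-MC[1])<.1)]; A=np.c_[q[:,:2]-q[:,:2].mean(0),np.ones(len(q))]
print(len(q),np.linalg.lstsq(A,q[:,2],rcond=None)[0],np.percentile(q[:,2],[2,50,98]))
cv2.imwrite("pics/s6.png",cv2.resize(p[150:330,180:420],None,fx=3,fy=3,interpolation=cv2.INTER_CUBIC))
s=env.get_state();print(s["force"],s["torque"])
```

```text
1459 [0.00037587 0.00439664 0.01759719] [0.01386373 0.01757106 0.02131768]
[-0.90715618 -0.28055296  5.89368434] [-0.03406837  0.13114635  0.01899791]
```

View pics/s6.png

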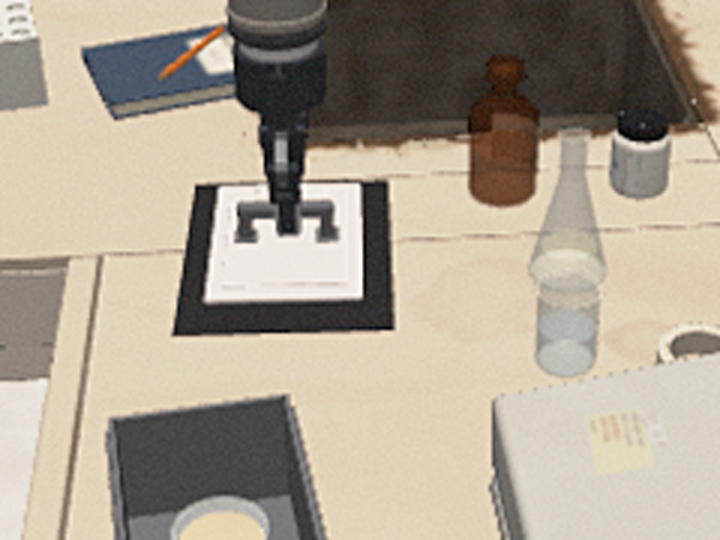

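The lid is flat on the mat: top at 0.0176 m against 0.017 expected, slope 0.4%. I'll release and withdraw.

Run:
```python
from h import *
env.grip(0.05); env.movel(np.r_[MC,.25],.12)
env.reach([.30,.50,.32],ori(np.radians(-30),-1))
env.dwell(.5)
for n in("scene","top"):
    p,d=camera(n); np.savez(n+"7.npz",p=p,d=d); cv2.imwrite(f"pics/{n}7.png",p)
s=env.get_state();print(s["time"],s["force"])
p=p.astype(int);g=p.min(2)
m=((g>150)&(p.max(2)-p.min(2)<25)).astype(np.uint8); m[:275]=0;m[372:]=0;m[:,:160]=0;m[:,272:]=0
c=max(cv2.findContours(m,0,2)[0],key=cv2.contourArea)
r=cv2.minAreaRect(np.array([plane("top",u,v,.017)[:2] for u,v in c[:,0]],np.float32)); print(r)
```

```text
26.1333 [ 0.24456035  0.67183094 -0.02923793]
((0.5146239995956421, 0.21430036425590515), (0.18238765001296997, 0.1284063756465912), 87.25779724121094)
```

View pics/scene7.png

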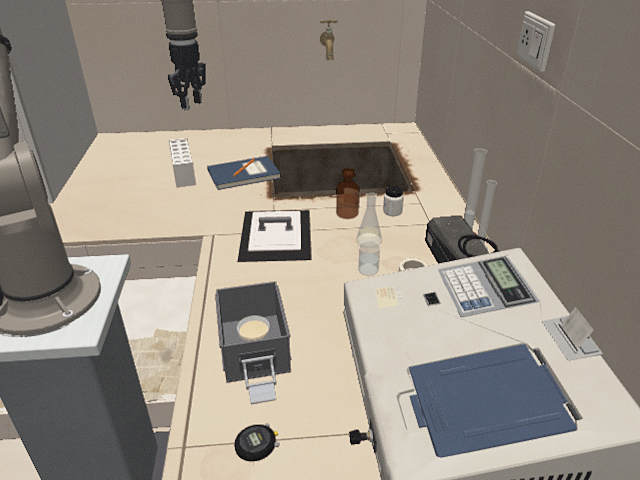

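View pics/top7.png

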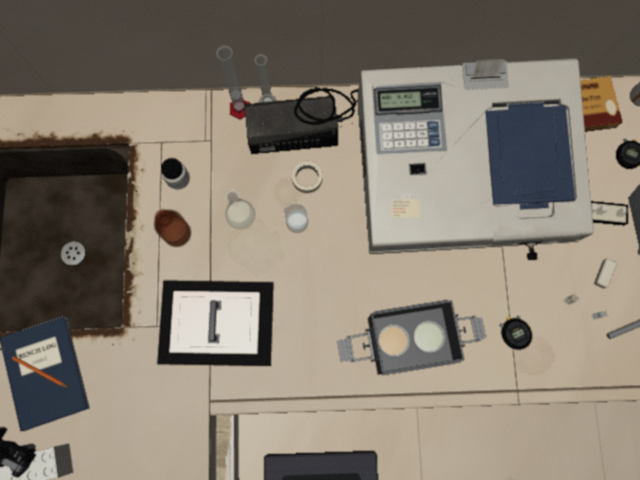

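The lid lies centred on the mat in the top view at (215,323). Both clips hang open at (355,347) and (470,329), and the petri dishes are still in the case. The beaker (297,217), flask (238,210) and bottle (172,227) have not moved.

Run:
```python
from h import *
job.job_done()
```

```text
the job is handed in; nothing more can be done
```

The case is open, the lid is flat on the mat, and the job was handed in at about 26 s of the 64 s allowed.

I pushed both clips outward until they flipped fully open. I then lifted the lid by its handle (load about 2.9 N), carried it level, lowered it until it touched the mat, released it and backed away.

**Lid position:** in the last pictures the lid's centre is within 1–2 mm of the mat's centre and turned less than 0.1° from it. That leaves roughly 25 mm of mat on every side.

**Lid flatness:** just before I released it, the lid's top was at 0.0176 m against 0.017 m expected, with a slope of about 0.4%. My first slope fit gave a false 0.39 because stray pixels got in. Refitting on a fresh image with those excluded gave the 0.4%, and the picture agreed.

**Everything else:** both clips hang open, the petri dishes are in the case, and the beaker, flask and bottle appear where they were. No check failed.

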